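# Index a wafer turntable by its ratchet lever and stow the carrier

## Task

Work the index stage's ratchet lever with repeated full strokes, turning the turntable with nothing else, until the knobbed wafer carrier has come out from under the clear hood and stands at the pointer. Then press down the storage box's lid until its catch lets go and it swings open. Take the carrier by its knob and set it down upright on the floor of the box without dropping it; leave the lid open and all other things where they are.

Things in the scene. Friction and masses are not known exactly. Their poses are not given: they have to be found in the camera images.
- index_base: Dark base plate (350 x 360 x 10 mm) of the index stage. Origin: at table height on the turntable's vertical axis; x, y are the stage's own directions (its -x side, with the lever, looks to the robot), z up. A clear hood covers everything beyond x = +15 mm, its plate 146 to 151 mm above the table.
- light_bar (a point): Middle of a white light bar, 28 mm thick, 225 mm long, level along the stage's y, 190 mm above the table, at stage x = -130, y = -62 mm (ends y = -175 and +50), on a post at y = -165. It crosses beside the lever handle: no room for an upright gripper there. Tilt the tool 25 to 35 degrees: fingers pointing down and to the stage's +x, gripper body leaning back to -x.
- turntable: Round turntable, 250 mm across its 16 ratchet teeth, flat rubber top 70 mm above the table. Origin: on its axis, at table height; x, y turn with it, and the carrier stands 75 mm out along its x. It turns only anticlockwise seen from above; pawls keep it from turning back more than a tooth. It takes about 0.3 N m to turn.
- lever (a joint): Angle of the ratchet lever about the turntable's axis: 0 at rest (a spring brings it back), 0.4625 rad at its end stop, growing anticlockwise from above (handle moves to the stage's -y). A stroke to the stop (75 mm at the handle, 2 to 5 N) moves the turntable one tooth, 22.5 degrees (the first may move it less); stop within 0.03 rad of the end. 3 to 5 strokes are needed.
- lever_handle (a point): Middle of the lever's handle, an upright black round post, 22 mm in diameter, 165 mm from the turntable's axis; this point is 85 mm above the table, the post's top 109 mm, the lever's block below it reaches up to 43 mm. At rest the handle stands at 172 degrees from the stage's x axis (towards the robot, 23 mm to the +y side).
- carrier_mid (a point): Centre (half-way up) of the wafer carrier: aluminium disc 70 mm across, 10 mm thick, with a stem and on top a round knob 28 mm across, 22 mm tall; 58 mm tall in all, about 0.2 kg. The knob's centre is 18 mm above this point, the underside 29 mm below it. Only this piece has a knob. It starts under the hood, loose on the turntable, 75 mm from the axis.
- unload_mark (a point): Where carrier_mid shall come to stand: 75 mm from the turntable's axis, 125 degrees anticlockwise from the stage's x axis, 100 mm above the table, inward of the tip of the aluminium pointer (its post stands 150 mm from the axis, 83 mm tall). Full strokes bring the carrier within 4 mm of it; one tooth is 29 mm there. The space above it is open.
- lid (a joint): Angle of the storage box's white lid: 0 closed and caught, -0.04 rad when pressed in far enough for the catch to let go, -0.075 at its stop, 1.75 (just beyond upright) fully open. Hinged along the box's far (+x) top edge. Once let go, its spring swings it open within about 2 s. Pressing in takes 3 to 8 N at the pad.
- lid_pad (a point): Middle of the black rubber pad (50 x 90 mm) on the lid, where to press, 135 mm from the hinge line towards the robot; closed, it is 103 mm above the table. Press straight down: 6 mm frees the catch, 10 mm is the stop. The steel catch, at the middle of the lid's near edge 47 mm from this point, rises 8 mm above the lid.
- box_floor (a point): Centre of the storage box's inner floor, 50 mm above the table; x, y along the box's sides, -x is its front with the catch. Inner space 164 x 154 mm, walls 34 mm high above this floor, 8 mm thick. The open lid stands along the +x side, up to 275 mm above the table.
- flat_disc: Plain aluminium disc, 68 mm across, 11 mm thick, on the turntable, no knob. Origin under its centre. Stays there.
- lens_cell: Dark steel cell, 64 mm across, 26 mm tall, with a glass window, on the turntable. Origin under its centre. Stays there.
- wash_bottle: White wash bottle, 72 mm across, 170 mm tall, a bystander to be left alone. Origin under its centre.
- beaker: Glass beaker, 80 mm across, 100 mm tall, a bystander to be left alone. Origin under its centre.
- dish: Shallow glass dish, 90 mm across, 16 mm tall, a bystander to be left alone. Origin under its centre.
- driver: Screwdriver with a black handle, lying, a bystander to be left alone. Origin under its centre.
- wafer_box: Flat clear wafer box, 120 x 120 x 35 mm, a bystander to be left alone. Origin under its centre.
- loupe: Black waisted eyepiece, 52 mm across, 60 mm tall, a bystander to be left alone. Origin under its centre.
- carrier: The same wafer carrier; origin at the centre of its underside.

How it is judged:
On the way, in this order (a step that is already met when the one before it is completed fails the run):
1. the carrier, standing in its place on the turntable and not held, rests within 9 mm of the unloading mark (horizontal distance between carrier_mid and unload_mark below 0.009 m and z of carrier_mid in the frame of unload_mark below 0.006 m and x of carrier_mid in the frame of turntable above 0.06 m and y of carrier_mid in the frame of turntable between -0.015 and 0.015 m and contact force between the fingers and carrier below 0.3 N), for 0.3 s.
2. the lid of the storage box is pressed in (value of joint lid below -0.025 rad).
3. the lid has swung open (value of joint lid above 1.3 rad), for 0.2 s.
4. the carrier reaches the floor of the box still held by the fingers (not dropped) (x of carrier_mid in the frame of box_floor between -0.05 and 0.05 m and y of carrier_mid in the frame of box_floor between -0.05 and 0.05 m and z of carrier_mid in the frame of box_floor between 0.022 and 0.038 m and angle between carrier_mid's own z axis and vertical below 0.12 rad and contact force between the fingers and carrier above 0.5 N).
At the end, for the whole second after the job is handed in: The carrier stands upright (within 7 degrees), released and at rest on the floor of the storage box, and the lid is still open (beyond 1.3 rad) (x of carrier_mid in the frame of box_floor between -0.05 and 0.05 m and y of carrier_mid in the frame of box_floor between -0.05 and 0.05 m and z of carrier_mid in the frame of box_floor between 0.022 and 0.035 m and angle between carrier_mid's own z axis and vertical below 0.12 rad and linear speed of carrier below 0.02 m/s and value of joint lid above 1.3 rad); the robot touches nothing.
It fails at once if the robot pushes the turntable itself with more than 5 N (contact force between any of the fingers, the arm and turntable above 5 N).
It fails at once if a piece that stays on the turntable is shifted more than 20 mm outward, tipped or knocked off (horizontal distance between any of flat_disc, lens_cell and turntable above 0.095 m or angle between any of flat_disc, lens_cell's own z axis and vertical above 0.3 rad).
It fails at once if a bystander is moved more than 40 mm (distance of any of wash_bottle, beaker, dish, driver, wafer_box, loupe from where it was at the start of the episode above 0.04 m).
It also fails if it takes over 70 s, if anything falls off the work surface, if the arm or the gripper's body presses on something with over 40 N, if the wrist force passes 120 N, or if a joint passes its speed limit or range.

## Robot

A 6-joint arm with a two-finger parallel gripper is mounted at the origin on the work surface. World frame = base frame: x ahead of the robot, y to its left, z up, the work surface at z = 0. Lengths are in m, angles in rad, forces in N, time in s.
With the tool pointing down it reaches from about 0.35 to 0.925 m from the base axis. Payload 6.4 kg.
Tool frame: the origin (TCP) lies midway between the tips of the shut fingers; the grasp point (between the pads) lies 19 mm behind it (ctrl.tcp_to_grasp is the distance from the TCP to the grasp point, in m); z points along the fingers, y is the line along which they close (so a half turn about z gives the same grasp; the last joint's range is limited). The gripper opens to 94 mm and grips with 3 to 60 N. Pads are 16 mm wide; open, the fingers measure 119 mm over their backs; the gripper's body (75 mm by 177 mm) begins 78 mm behind the grasp point.
Start: joints at [-1.397, 0.245, 1.558, -0, 1.339, -0.174], TCP at [0.222, -0.611, 0.205] pointing down, gripper open.
Joint ranges: [-3.13, 3.13], [-1.02, 2.26], [0.13, 2.54], [-0.95, 4.09], [0.21, 2.88], [-2.74, 2.74]. Speed limits (rad/s): [2.57, 2.57, 3.14, 3.14, 3.14, 3.14].

## Interface

Orientations are given as a unit quaternion [x, y, z, w].
In Python, from plant import monitor, cams, hand_in, ctrl gives the robot as it stands.
- The arm moves only by the tool move_arm, never from a script. Its argument "moves" is a list of rows, each an object with "xyz": the shift along the world's x, y, z scaled (see below), a list of three; "angular": the turn, a rotation vector about the world's x, y, z scaled (see below), a list of three; "gripper": the gripper command: -1 is shut, 1 is fully open, values between are in proportion. In form: [{"xyz": [x, y, z], "angular": [rx, ry, rz], "gripper": gripper}, ...]. A call has 1 to 8 rows; each row shifts and turns the commanded pose from where the row before left it; what a row does not reach is not made up. The controller multiplies each number of a shift by 0.15 m and each number of a turn by 180 degrees. A row lasts 1/8 s, in which the tool goes at most 62.5 mm and 10.7 degrees, less where a joint would pass 70% of its speed; a pose out of reach is approached as far as the arm can. A call with a number of a shift or a turn outside -1 to 1 is refused whole. A call with a gripper value outside its range is refused whole. The fingers move at their own pace and stop on an object; "newtons" is the grip in N (left out, the last holds). Time passes only in rows, so rows that do not move let the fingers close. It gives the time, the measured TCP pose, the force, the opening and the grip force at its end, in the units of the state.
- monitor.get_obs(): the state, without advancing time (a new reading comes with each control period).
- cams.get_image(name): name is "scene" or "top"; returns the picture (384x512x3 uint8, blue, green, red); there is no depth.
- cams.calibration(name): a dict with "intrinsics" (3x3 intrinsics, pixels), "k1" (the pictures are not rectified: a ray, as slopes to the right and down, at radius r is drawn at 1 + k1 r^2 times it, then the intrinsics apply), "R" (3x3) and "t" (3): a world point X has camera coordinates R X + t. Camera axes: x right, y down, z forward; pixel columns grow to the right and rows downward; lengths in m; the calibration is good to about 2 mm. A picture is of the moment at which its call begins. calibration takes no time and is no camera call.
- hand_in(): hands the job in; it is judged then, once.
The state is a dict: "time_s": time; "qpos": joint angles; "dq": joint speeds; "effort": joint torques, N m; "eef_pos": TCP position; "tcp_rot": TCP orientation; "force": force on the tool from outside, world axes, zero at the start; "wrist_torque": the same for the moment, N m; "gripper_width": finger opening in m; "grip_force": force on a finger pad.
Only numpy, scipy, OpenCV 4.12 (cv2) and the standard library are available. Lean on these libraries where they do the work, as an engineer would, in place of code of your own. Each camera call takes 0.05 s, during which the arm holds its last target. There are 200 camera calls.

## Working session

There is one attempt and no reset: what is moved stays moved. The work goes in short steps, Python scripts to look and compute and a tool call to move; the robot and the scene stay as the last step left them, time stands still between calls to the robot, and variables do not carry over. Pictures are saved under pics/ and viewed, at most 11 in all, crops included, and the job is handed in when it is done.

Besides the shell and the picture viewer there is one more tool, called as name([rows], argument=value, ...), one row to a line, values as JSON. move_arm: Moves the arm, as the interface text tells. Its arguments: {"type":"object","properties":{"moves":{"type":"array","items":{"type":"object","properties":{"xyz":{"type":"array","items":{"type":"number"}},"angular":{"type":"array","items":{"type":"number"}},"gripper":{"type":"number"}}}},"newtons":{"type":"number"}},"required":["moves"]}

```bash
mkdir -p pics
cat > h.py <<'E'
import numpy as np, cv2
from plant import monitor, cams, hand_in, ctrl
def ray(name,uv):
    c=cams.calibration(name);K=np.array(c["intrinsics"]);R=np.array(c["R"]);t=np.array(c["t"])
    p=cv2.undistortPoints(np.array(uv,float).reshape(1,1,2),K,np.array([c["k1"],0,0,0.]))[0,0]
    return -R.T@t, R.T@np.array([p[0],p[1],1])
def onz(name,uv,z):
    o,d=ray(name,uv); return o+d*(z-o[2])/d[2]
def proj(name,X):
    c=cams.calibration(name);R=np.array(c["R"]);t=np.array(c["t"],float)
    return cv2.projectPoints(np.array(X,float).reshape(-1,1,3),cv2.Rodrigues(R)[0],t,np.array(c["intrinsics"]),np.array([c["k1"],0,0,0.]))[0][:,0]
E
python3 - <<'E'
from h import *
for n in("scene","top"):
    im=cams.get_image(n);cv2.imwrite(f"pics/{n}0.png",im);cv2.imwrite(f"pics/{n}0b.png",cv2.resize(im,(800,600),interpolation=cv2.INTER_CUBIC))
    c=cams.calibration(n);print(n,ray(n,(256,192)),c["k1"])
o=monitor.get_obs();print(o["time_s"],o["eef_pos"],o["tcp_rot"],o["force"],ctrl.tcp_to_grasp)
E
```

```text
scene (array([ 1.60012651, -0.02776806,  0.93553991]), array([-0.79210185,  0.01563202, -0.61020131])) -0.07772065027070896
top (array([ 0.27774997, -0.03292906,  1.59026271]), array([ 0.17624349,  0.02245448, -0.9841993 ])) 0.050748166223817184
0.1 [ 0.22144921 -0.61052886  0.20446621] [ 9.84920526e-01  1.73005121e-01 -1.23654685e-06 -8.85771431e-04] [ 0.88724035  0.34613306 -0.27446189] 0.0188
```

View pics/top0b.png

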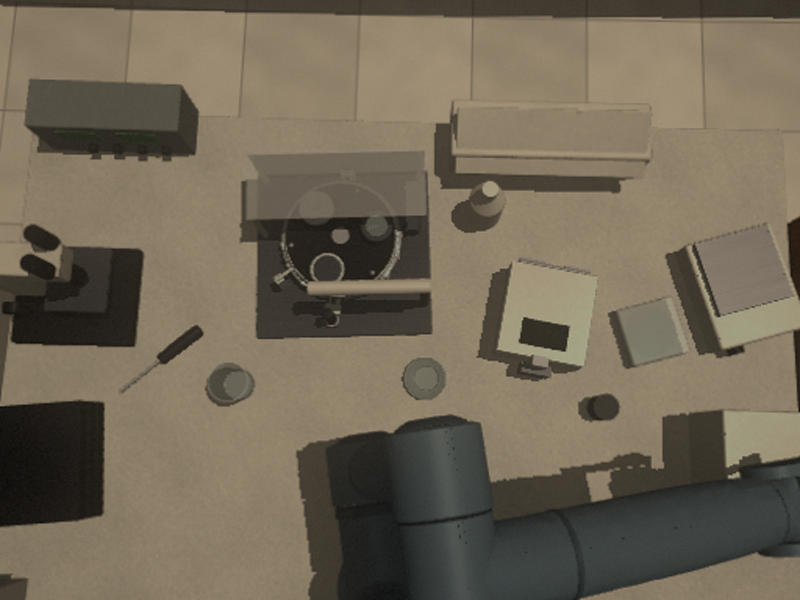

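View pics/scene0b.png

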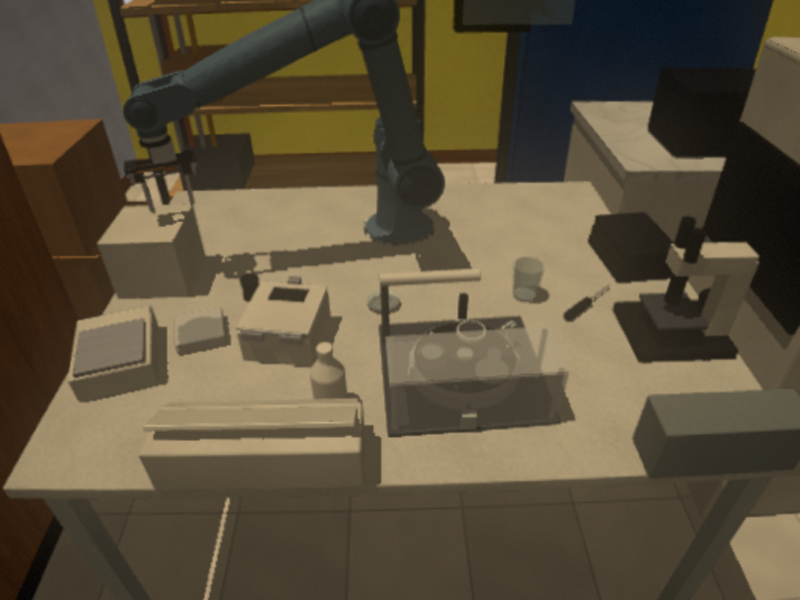

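Top view: stage base about (257–432, 150–337) with the turntable hub near (341,237), light bar at (308–430, 287) and lever near (333,315). The box's pad is at (545,334) and its catch at (540,362). I'll zoom in on the stage and box.

Run:
```python
import cv2,numpy as np
im=cv2.imread("pics/top0.png")
c=im[90:245,150:395]  # 155 x 245
g=np.clip((c/255.)**0.6*255*1.1,0,255).astype('uint8')
cv2.imwrite("pics/c0.png",cv2.resize(g,None,fx=3.2,fy=3.2,interpolation=cv2.INTER_CUBIC))
```

```text
(no output)
```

View pics/c0.png

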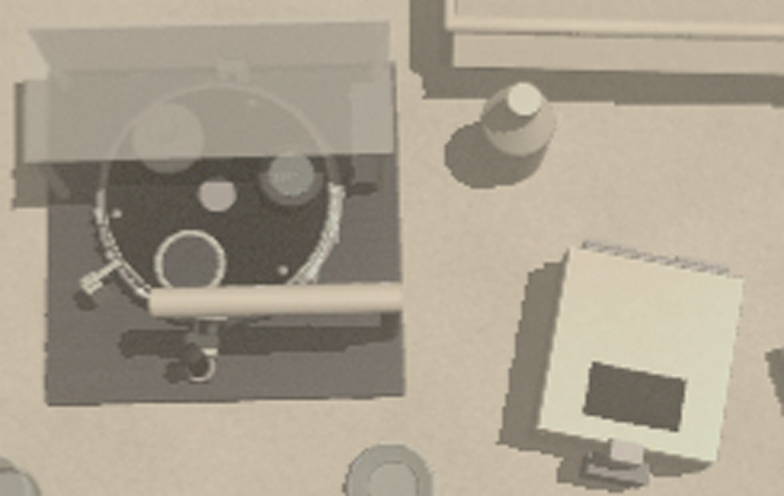

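The crop shows the carrier (bright, about 40° anticlockwise of stage x) at (168,135). The lens cell or disc is at (190,262), the pointer post at (90,282), the handle near (200,365) and the pad at (636,397). Next I turn these into world positions.

Run:
```python
from h import *
P=lambda x,y:(150+(x+.5)/3.2-.5,90+(y+.5)/3.2-.5)
T=lambda x,y,z:onz("top",P(x,y),z)
A=T(47,404,.01);B=T(405,396,.01);print("near corners",A,B,np.linalg.norm(A-B),np.degrees(np.arctan2(A[0]-B[0],-(A[1]-B[1]))))
l=T(152,303,.19);r=T(403,298,.19);print("bar",l,r,np.linalg.norm(l-r))
e=(l-r)/np.linalg.norm(l-r);ey=e;ex=np.array([e[1],-e[0],0])
th=np.arctan2(ex[1],ex[0]);print("yaw bar",th)
O=(l+r)/2*[1,1,0]+.13*ex+.062*ey;print("O from bar",O)
nm=(A+B)/2;
print("O from rim y",(T(97,200,.065)+T(343,195,.065))/2,np.linalg.norm(T(97,200,.065)-T(343,195,.065)))
print("hub",T(217,193,.075))
e2=(A-B)/np.linalg.norm(A-B);print("yaw base",np.arctan2(-e2[0],e2[1]), nm)
for z in(.08,.109):print("handle?",T(203,368,z),T(185,357,z))
pt=T(90,282,.083);print("pointer",pt)
print("carrier",T(168,135,.1))
# lid pad by mask
c=[T(*p,.103) for p in((595,363),(686,378),(680,432),(586,416))]
print("pad",np.mean(c,0),[np.linalg.norm(c[i]-c[(i+1)%4]) for i in range(4)])
d=(c[0]+c[1]-c[2]-c[3]);print("box yaw",np.arctan2(d[1],d[0]),np.arctan2(*( (c[0]-c[1])*[-1,1,0])[:2]))
lc=[T(*p,.098) for p in((570,246),(744,280),(716,462),(538,430))];print("lid corners",lc)
```

```text
near corners [0.47483088 0.29281657 0.01      ] [ 0.49311783 -0.06371642  0.01      ] 0.35700165539817524 -177.06381314508533
bar [0.54586645 0.16803194 0.19      ] [ 0.55694149 -0.05622476  0.19      ] 0.22453000331605488
yaw bar 0.0493454624532562
O from bar [0.67818755 0.12424043 0.        ]
O from rim y [0.67756604 0.12445173 0.065     ] 0.24229480940935927
hub [0.67943105 0.12669675 0.075     ]
yaw base 0.05124612807203804 [0.48397435 0.11455007 0.01      ]
handle? [0.50499988 0.1316883  0.08      ] [0.51515918 0.14943299 0.08      ]
handle? [0.50063624 0.12852732 0.109     ] [0.51060046 0.14593128 0.109     ]
pointer [0.58522213 0.24414125 0.083     ]
carrier [0.72931451 0.17411943 0.1       ]
pad [ 0.48577543 -0.27915568  0.103     ] [np.float64(0.08608619014093676), np.float64(0.05148917533650265), np.float64(0.08845069891370935), np.float64(0.05117361424443974)]
box yaw -0.13880032377750487 -0.13698676079403804
lid corners [array([ 0.63068071, -0.21642515,  0.098     ]), array([ 0.602079  , -0.38188214,  0.098     ]), array([ 0.42765943, -0.35358619,  0.098     ]), array([ 0.45263092, -0.18758497,  0.098     ])]
```

move_arm([
  {"xyz": [0.12, 0.38, 0.1], "angular": [0, 0, -0.047], "gripper": -0.1},
  {"xyz": [0.12, 0.38, 0.1], "angular": [0, 0, -0.047], "gripper": -0.1},
  {"xyz": [0.12, 0.38, 0.1], "angular": [0, 0, 0], "gripper": -0.1},
  {"xyz": [0.12, 0.38, 0.1], "angular": [0, 0, 0], "gripper": -0.1},
  {"xyz": [0.12, 0.38, 0.1], "angular": [0, 0, 0], "gripper": -0.1},
  {"xyz": [0.12, 0.38, 0], "angular": [0, 0, 0], "gripper": -0.1},
  {"xyz": [0.12, 0.38, 0], "angular": [0, 0, 0], "gripper": -0.1},
  {"xyz": [0.12, 0.38, 0], "angular": [0, 0, 0], "gripper": -0.1},
])

```text
time_s: 1.1
eef_pos: [0.3656, -0.1532, 0.2803]
tcp_rot: [1.0, 0.026, 0.0, 0.0]
force: [1.6, 0.2, 0.8]
gripper_width: 0.0424
grip_force: 0.0
```

move_arm([
  {"xyz": [0.13, 0.39, -0.04], "angular": [0, 0, 0], "gripper": -0.1},
  {"xyz": [0.13, 0.39, -0.04], "angular": [0, 0, 0], "gripper": -0.1},
  {"xyz": [0.13, 0.39, -0.04], "angular": [0.003, -0.056, 0], "gripper": -0.1},
  {"xyz": [0.13, 0.39, -0.04], "angular": [0.003, -0.056, 0], "gripper": -0.1},
  {"xyz": [0.13, 0.39, -0.04], "angular": [0.003, -0.056, 0], "gripper": -0.1},
  {"xyz": [0, 0, 0], "angular": [0, 0, 0], "gripper": -0.1},
])

```text
time_s: 1.85
eef_pos: [0.46, 0.1417, 0.2476]
tcp_rot: [0.965, 0.03, 0.259, -0.008]
force: [-0.8, -0.6, 0.6]
gripper_width: 0.0423
grip_force: 0.0
```

move_arm([
  {"xyz": [0.09, 0, -0.38], "angular": [0, 0, 0], "gripper": -0.1},
  {"xyz": [0.09, 0, -0.38], "angular": [0, 0, 0], "gripper": -0.1},
  {"xyz": [0, 0, 0], "angular": [0, 0, 0], "gripper": -0.1},
])

```text
time_s: 2.22
eef_pos: [0.4869, 0.1357, 0.1305]
tcp_rot: [0.967, 0.024, 0.255, -0.006]
force: [-0.5, 0.8, 0.7]
gripper_width: 0.0426
grip_force: 0.0
```

Run:
```python
from h import *
a=cams.get_image("top");b=cams.get_image("scene")
cv2.imwrite("pics/t1.png",a);cv2.imwrite("pics/s1.png",b)
f=lambda c:np.clip((c/255.)**0.6*255*1.1,0,255).astype('uint8')
c=np.hstack([cv2.resize(f(a[110:230,150:290]),(400,343)),cv2.resize(f(b[150:290,220:380]),(400,343))])
cv2.imwrite("pics/c1.png",c)
O=np.array([.678,.1245]);w=.05
for n in("top","scene"):print(n,proj(n,[[.5137,.1392,.109],[.5137,.1392,.043]]))
print(monitor.get_obs()["eef_pos"])
```

```text
top [[209.75572862 200.26598993]
 [212.03388576 203.63881208]]
scene [[295.36129039 188.77371107]
 [294.41669314 202.61944322]]
[0.49101464 0.13632776 0.13786241]
```

View pics/c1.png

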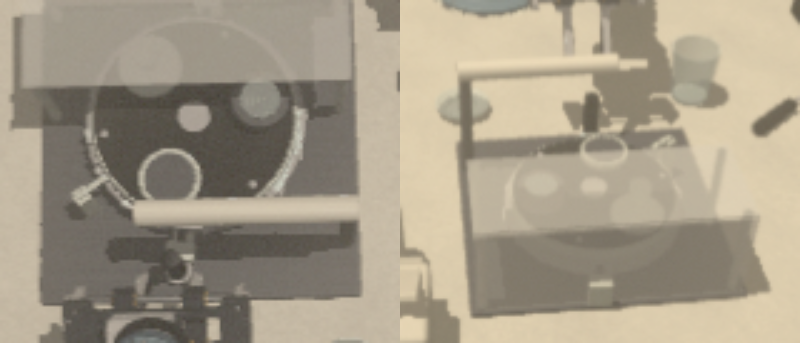

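Handle is at (178,262) in the top crop and (592,112) in the scene crop, within 2 px of the prediction and between the fingers. I'll go down around it and push.

move_arm([
  {"xyz": [0.11, 0.02, -0.22], "angular": [0, 0, 0], "gripper": -0.1},
  {"xyz": [0.11, 0.02, -0.22], "angular": [0, 0, 0], "gripper": -0.1},
  {"xyz": [0, 0, 0], "angular": [0, 0, 0], "gripper": -0.1},
])

```text
time_s: 2.7
eef_pos: [0.524, 0.1429, 0.0714]
tcp_rot: [0.965, 0.025, 0.261, -0.007]
force: [-0.6, 0.5, 0.4]
gripper_width: 0.0422
grip_force: 0.0
```

move_arm([
  {"xyz": [0.01, -0.14, 0], "angular": [0, 0, 0], "gripper": -0.1},
  {"xyz": [0.02, -0.14, 0], "angular": [0, 0, 0], "gripper": -0.1},
  {"xyz": [0.02, -0.14, 0], "angular": [0, 0, 0], "gripper": -0.1},
  {"xyz": [0.02, -0.12, 0], "angular": [0, 0, 0], "gripper": -0.1},
  {"xyz": [0, 0, 0], "angular": [0, 0, 0], "gripper": -0.1},
])

```text
time_s: 3.32
eef_pos: [0.5358, 0.0613, 0.0748]
tcp_rot: [0.964, 0.025, 0.264, -0.007]
force: [-0.6, 1.0, 0.9]
gripper_width: 0.0425
grip_force: 0.7
```

move_arm([
  {"xyz": [0, -0.04, -0.01], "angular": [0, 0, 0], "gripper": -0.1},
  {"xyz": [0, -0.02, 0], "angular": [0, 0, 0], "gripper": -0.1},
  {"xyz": [0, 0, 0], "angular": [0, 0, 0], "gripper": -0.1},
])

```text
time_s: 3.7
eef_pos: [0.5352, 0.0545, 0.0713]
tcp_rot: [0.964, 0.025, 0.263, -0.008]
force: [1.6, 9.0, 6.2]
gripper_width: 0.0427
grip_force: 4.6
```

move_arm([
  {"xyz": [0, -0.02, 0], "angular": [0, 0, 0], "gripper": -0.1},
  {"xyz": [0, 0, 0], "angular": [0, 0, 0], "gripper": -0.1},
])

```text
time_s: 3.95
eef_pos: [0.5355, 0.053, 0.0713]
tcp_rot: [0.964, 0.025, 0.263, -0.009]
force: [11.1, 20.3, -1.9]
gripper_width: 0.0423
grip_force: 10.0
```

Run:
```python
from h import *
a=cams.get_image("top")
cv2.imwrite("pics/t2.png",a)
f=lambda c:np.clip((c/255.)**0.6*255*1.1,0,255).astype('uint8')
cv2.imwrite("pics/c2.png",cv2.resize(f(a[100:220,150:290]),(700,600),interpolation=cv2.INTER_CUBIC))
```

```text
(no output)
```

View pics/c2.png

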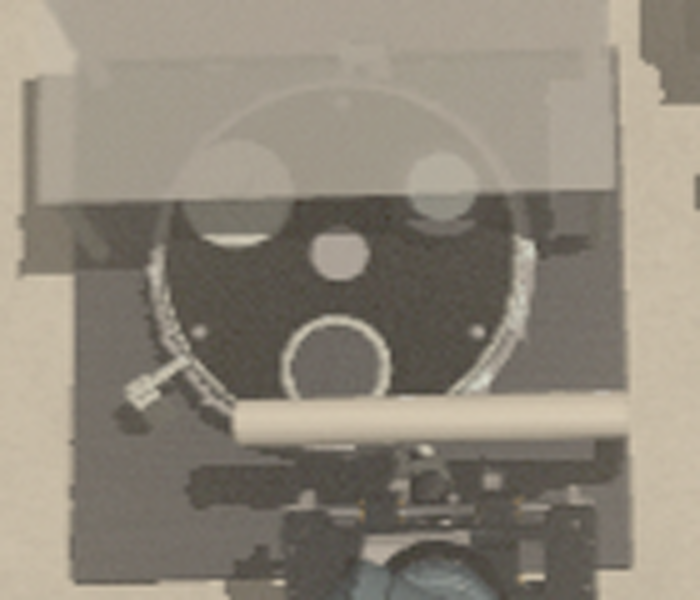

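Top crop: the table turned one tooth, with the carrier disc now at (237,195) and moving towards the pointer at (150,385). The lever is at its stop (20 N). Next stroke.

move_arm([
  {"xyz": [-0.04, 0.32, 0], "angular": [0, 0, 0], "gripper": -0.1},
  {"xyz": [-0.04, 0.32, 0], "angular": [0, 0, 0], "gripper": -0.1},
  {"xyz": [0, 0, 0], "angular": [0, 0, 0], "gripper": -0.1},
  {"xyz": [0.02, -0.16, 0], "angular": [0, 0, 0], "gripper": -0.1},
  {"xyz": [0.02, -0.16, 0], "angular": [0, 0, 0], "gripper": -0.1},
  {"xyz": [0.02, -0.16, 0], "angular": [0, 0, 0], "gripper": -0.1},
  {"xyz": [0.02, -0.16, 0], "angular": [0, 0, 0], "gripper": -0.1},
  {"xyz": [0, 0, 0], "angular": [0, 0, 0], "gripper": -0.1},
])

```text
time_s: 5.0
eef_pos: [0.5327, 0.0518, 0.0686]
tcp_rot: [0.965, 0.023, 0.26, -0.011]
force: [2.1, 22.9, 0.5]
gripper_width: 0.0423
grip_force: 11.3
```

```bash
cat > lk.py <<'E'
import sys
from h import *
a=cams.get_image("top");n=sys.argv[1]
cv2.imwrite(f"pics/t{n}.png",a)
f=lambda c:np.clip((c/255.)**0.6*255*1.1,0,255).astype('uint8')
cv2.imwrite(f"pics/c{n}.png",cv2.resize(f(a[100:220,150:290]),(700,600),interpolation=cv2.INTER_CUBIC))
E
python3 lk.py 3
```

```text
(no output)
```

Stroke 2 is at its stop too. Third stroke next.

move_arm([
  {"xyz": [-0.04, 0.32, 0], "angular": [0, 0, 0], "gripper": -0.1},
  {"xyz": [-0.04, 0.32, 0], "angular": [0, 0, 0], "gripper": -0.1},
  {"xyz": [0, 0, 0.02], "angular": [0, 0, 0], "gripper": -0.1},
  {"xyz": [0.02, -0.16, 0], "angular": [0, 0, 0], "gripper": -0.1},
  {"xyz": [0.02, -0.16, 0], "angular": [0, 0, 0], "gripper": -0.1},
  {"xyz": [0.02, -0.16, 0], "angular": [0, 0, 0], "gripper": -0.1},
  {"xyz": [0.02, -0.16, 0], "angular": [0, 0, 0], "gripper": -0.1},
  {"xyz": [0, 0, 0], "angular": [0, 0, 0], "gripper": -0.1},
])

```text
time_s: 6.05
eef_pos: [0.5329, 0.0514, 0.0717]
tcp_rot: [0.965, 0.023, 0.26, -0.011]
force: [4.4, 26.2, -0.5]
gripper_width: 0.0425
grip_force: 12.6
```

```bash
python3 lk.py 4
```

```text
(no output)
```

View pics/c4.png

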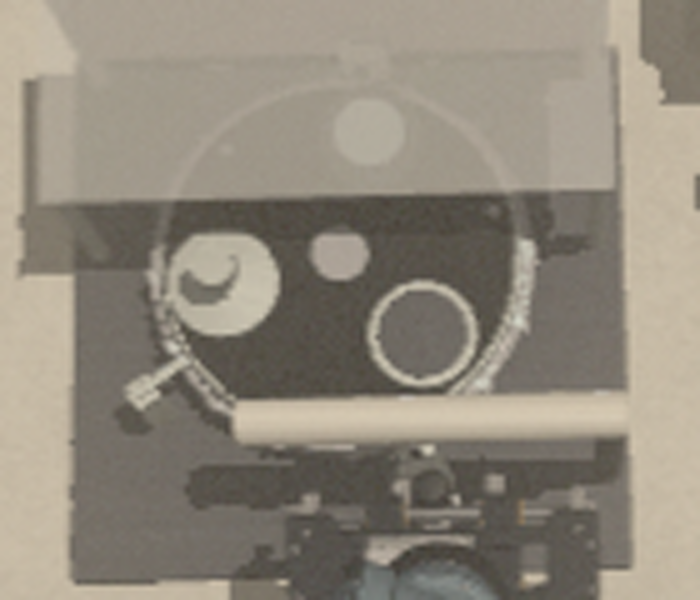

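The knobbed carrier is out of the hood at (223,284), about 104°. One more tooth brings it to the pointer.

move_arm([
  {"xyz": [-0.04, 0.32, 0], "angular": [0, 0, 0], "gripper": -0.1},
  {"xyz": [-0.04, 0.32, 0], "angular": [0, 0, 0], "gripper": -0.1},
  {"xyz": [0, 0, 0], "angular": [0, 0, 0], "gripper": -0.1},
  {"xyz": [0.02, -0.16, 0], "angular": [0, 0, 0], "gripper": -0.1},
  {"xyz": [0.02, -0.16, 0], "angular": [0, 0, 0], "gripper": -0.1},
  {"xyz": [0.02, -0.16, 0], "angular": [0, 0, 0], "gripper": -0.1},
  {"xyz": [0.02, -0.16, 0], "angular": [0, 0, 0], "gripper": -0.1},
  {"xyz": [0, 0, 0], "angular": [0, 0, 0], "gripper": -0.1},
])

```text
time_s: 7.1
eef_pos: [0.5329, 0.051, 0.0716]
tcp_rot: [0.965, 0.022, 0.26, -0.011]
force: [6.4, 28.2, -0.8]
gripper_width: 0.0428
grip_force: 13.6
```

```bash
python3 lk.py 5
python3 - <<'E'
from h import *
# disc top plane z=.08: bright blob near expected mark
im=cv2.imread("pics/t5.png")
O=np.array([.678,.1245]);a=np.radians(125)+.05
M=O+.075*np.array([np.cos(a),np.sin(a)]);print("mark",M)
px=proj("top",[[*M,.08],[*M,.118],[*M,.129]]);print(px)
x,y=px[0].astype(int);print(cv2.cvtColor(im,cv2.COLOR_BGR2GRAY)[y-14:y+15:2,x-16:x+17:2])
E
```

```text
mark [0.63196499 0.18370961]
[[198.29298255 163.82130303]
 [196.6484415  160.90802204]
 [196.15700442 160.03752519]]
[[ 76  36  37  38  39  36  37  32  35  36  35  33  36  36  33  68 104]
 [ 74  38  36  35  37  36  36  37  36  35  34  37  34  34  38  77 102]
 [ 89  37  38  38  37  36  42  45  55  51  39  32  34  33  33  38 104]
 [ 73  37  36  37  35  92 115 116 118 120 119  88  34  30  34  33  44]
 [ 69  37  36  35  88 113 121 121 122 119 121 125 113  32  32  26  34]
 [ 84  38  36  76 112 119 120 121 124 126 128 132 131  71  34  31  33]
 [ 97  47  35 117 114 123 122 124 126 112 129 130 130 120  31  34  32]
 [ 86  74  48 115  57  83 123 124 125  65 134 135 137 129  33  32  35]
 [ 79  83  49 116  56  55  49  61  51  87 134 134 133 129  34  32  32]
 [ 49  60 101 118 103  56  55  56  89 137 138 139 139 127  33  32  31]
 [ 47 114  80  87 120 109  84 124 128 131 135 136 137  69  31  34  32]
 [ 35  48 122  76 118 120 122 124 126 130 133 135 113  32  34  33  33]
 [ 78 123  93  63  50 100 122 124 125 131 132  76  33  30  36  34  34]
 [123  39  35  99  61  86  33  44  57  42  37  33  33  33  33  31  28]
 [ 38  36  37  48  92  61  86  36  35  35  34  35  32  33  29  35  34]]
```

View pics/c5.png

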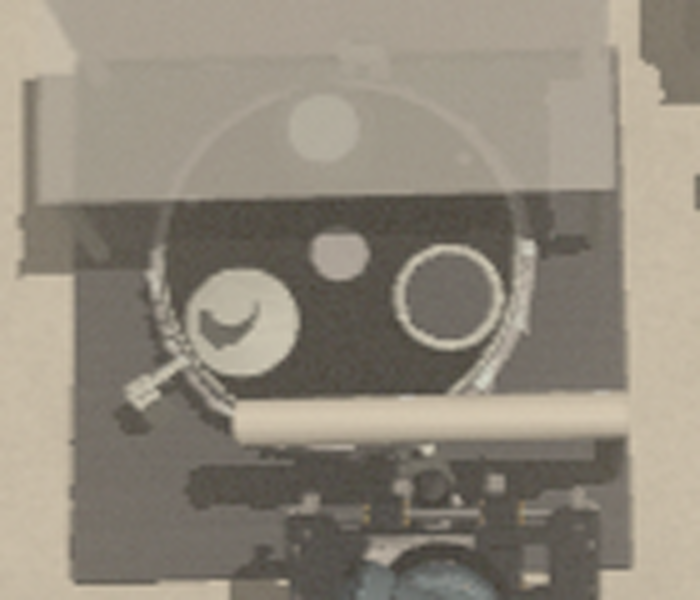

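Carrier disc is centred at (243,322), i.e. image pixel (198.2,163.9). The mark projects to (198.3,163.8), so the carrier stands at the pointer. I'll let the lever return, withdraw, and go to the box.

move_arm([
  {"xyz": [-0.04, 0.31, 0], "angular": [0, 0, 0], "gripper": -0.1},
  {"xyz": [-0.04, 0.31, 0], "angular": [0, 0, 0], "gripper": -0.1},
  {"xyz": [0, 0, 0], "angular": [0, 0, 0], "gripper": -0.1},
  {"xyz": [-0.2, 0, 0.35], "angular": [0, 0, 0], "gripper": -0.1},
  {"xyz": [-0.2, 0, 0.35], "angular": [0, 0, 0], "gripper": -0.1},
  {"xyz": [0, -0.38, 0.08], "angular": [0, 0, 0], "gripper": -1},
  {"xyz": [0, -0.4, 0.08], "angular": [0, 0, 0], "gripper": -1},
  {"xyz": [0, -0.4, 0], "angular": [0, 0, 0], "gripper": -1},
])

```text
time_s: 8.15
eef_pos: [0.4619, -0.0373, 0.2033]
tcp_rot: [0.964, 0.025, 0.264, -0.006]
force: [0.0, -0.0, -0.8]
gripper_width: 0.0157
grip_force: 0.0
```

move_arm([
  {"xyz": [0, -0.4, 0], "angular": [0, 0, 0], "gripper": -1},
  {"xyz": [0, -0.4, 0], "angular": [0, 0, 0], "gripper": -1},
  {"xyz": [0, -0.4, 0], "angular": [0, 0, 0], "gripper": -1},
  {"xyz": [0, -0.36, -0.1], "angular": [0, 0, 0], "gripper": -1},
  {"xyz": [0, 0, 0], "angular": [0, 0, 0], "gripper": -1},
])

```text
time_s: 8.78
eef_pos: [0.4594, -0.2724, 0.1846]
tcp_rot: [0.965, 0.022, 0.261, -0.007]
force: [-0.2, 0.7, -0.3]
gripper_width: 0.0004
grip_force: 0.0
```

move_arm([
  {"xyz": [0.1, -0.02, -0.23], "angular": [0, 0, 0], "gripper": -1},
  {"xyz": [0.1, -0.02, -0.23], "angular": [0, 0, 0], "gripper": -1},
  {"xyz": [0, 0, 0], "angular": [0, 0, 0], "gripper": -1},
])

```text
time_s: 9.15
eef_pos: [0.49, -0.2723, 0.1147]
tcp_rot: [0.965, 0.025, 0.26, -0.009]
force: [0.8, -0.5, -1.4]
gripper_width: 0.0012
grip_force: 0.0
```

```bash
python3 lk.py 6
python3 - <<'E'
from h import *
im=cv2.imread("pics/t6.png");g=cv2.cvtColor(im,cv2.COLOR_BGR2GRAY)
m=np.zeros_like(g);cv2.circle(m,(198,164),16,255,-1)
t=cv2.threshold(g,75,255,cv2.THRESH_BINARY)[1]&m
k=cv2.findContours(t,cv2.RETR_EXTERNAL,cv2.CHAIN_APPROX_NONE)[0];k=max(k,key=cv2.contourArea);c=cv2.moments(cv2.convexHull(k));print(c["m10"]/c["m00"],c["m01"]/c["m00"],c["m00"])
s=cams.get_image("scene");cv2.imwrite("pics/s6.png",s)
f=lambda c:np.clip((c/255.)**0.6*255*1.1,0,255).astype('uint8')
cv2.imwrite("pics/c6b.png",np.hstack([cv2.resize(f(im[150:250,300:400]),(400,400)),cv2.resize(f(s[150:250,130:230]),(400,400))]))
E
```

```text
195.58786049631118 165.5731052984574 497.0
```

View pics/c6b.png

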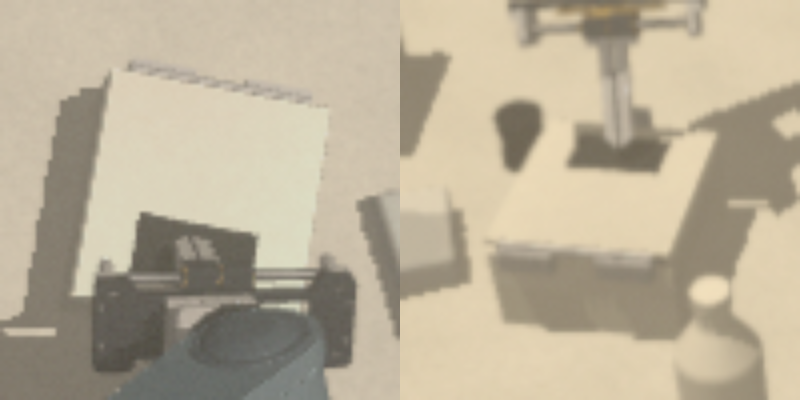

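Fingers are over the pad in both views (left crop (197,250), right crop (618,145)). Quick check that the carrier did not slip back before I press.

Run:
```python
from h import *
for n in(5,6):
    g=cv2.cvtColor(cv2.imread(f"pics/t{n}.png"),cv2.COLOR_BGR2GRAY)
    m=np.zeros_like(g);cv2.circle(m,(198,164),18,255,-1)
    t=cv2.morphologyEx(cv2.threshold(g,95,255,cv2.THRESH_BINARY)[1]&m,cv2.MORPH_OPEN,np.ones((4,4)))
    k=max(cv2.findContours(t,cv2.RETR_EXTERNAL,cv2.CHAIN_APPROX_NONE)[0],key=cv2.contourArea);print(cv2.minEnclosingCircle(k))
```

```text
((199.25, 165.25), 10.753006935119629)
((199.0294189453125, 165.0294189453125), 10.808670997619629)
```

move_arm([
  {"xyz": [0, -0.02, -0.06], "angular": [0, 0, 0], "gripper": -1},
  {"xyz": [0, 0, -0.05], "angular": [0, 0, 0], "gripper": -1},
  {"xyz": [0, 0, 0], "angular": [0, 0, 0], "gripper": -1},
])

```text
time_s: 9.62
eef_pos: [0.492, -0.2779, 0.1016]
tcp_rot: [0.965, 0.025, 0.262, -0.006]
force: [0.6, -2.3, 3.4]
gripper_width: 0.0007
grip_force: 1.5
```

move_arm([
  {"xyz": [0, 0, -0.03], "angular": [0, 0, 0], "gripper": -1},
  {"xyz": [0, 0, -0.02], "angular": [0, 0, 0], "gripper": -1},
  {"xyz": [0, 0, 0], "angular": [0, 0, 0], "gripper": -1},
])

```text
time_s: 10.0
eef_pos: [0.4923, -0.2781, 0.0947]
tcp_rot: [0.965, 0.025, 0.262, -0.006]
force: [-3.1, -1.1, 6.9]
gripper_width: 0.0005
grip_force: 3.5
```

move_arm([
  {"xyz": [0, 0, -0.02], "angular": [0, 0, 0], "gripper": -1},
  {"xyz": [0, 0, 0], "angular": [0, 0, 0], "gripper": -1},
])

```text
time_s: 10.25
eef_pos: [0.4927, -0.2783, 0.0934]
tcp_rot: [0.965, 0.026, 0.263, -0.006]
force: [-11.9, 2.5, 19.5]
gripper_width: 0.0005
grip_force: 10.6
```

At the stop. I withdraw back and up, clear of the lid's swing.

move_arm([
  {"xyz": [-0.2, 0, 0.35], "angular": [0, 0, 0], "gripper": -1},
  {"xyz": [-0.35, 0, 0.2], "angular": [0, 0, 0], "gripper": -1},
  {"xyz": [-0.25, 0.1, 0.3], "angular": [0, 0, 0], "gripper": 0},
  {"xyz": [0, 0.35, 0.2], "angular": [0, 0, 0], "gripper": 0},
  {"xyz": [0, 0.4, 0], "angular": [0, 0.056, 0], "gripper": 0},
  {"xyz": [0, 0.4, 0], "angular": [0, 0.056, 0], "gripper": 0},
  {"xyz": [0, 0.4, 0], "angular": [0, 0.056, 0], "gripper": 0},
  {"xyz": [0, 0, 0], "angular": [0, 0, 0], "gripper": 0},
])

```text
time_s: 11.25
eef_pos: [0.373, -0.0329, 0.2466]
tcp_rot: [0.999, 0.031, 0.014, -0.018]
force: [0.0, -0.4, 0.6]
gripper_width: 0.047
grip_force: 0.0
```

Run:
```python
from h import *
a=cams.get_image("top");s=cams.get_image("scene");cv2.imwrite("pics/t7.png",a);cv2.imwrite("pics/s7.png",s)
f=lambda c:np.clip((c/255.)**0.6*255*1.1,0,255).astype('uint8')
cv2.imwrite("pics/c7.png",np.hstack([cv2.resize(f(a[90:250,150:390]),(450,300)),cv2.resize(f(s[130:270,130:290]),(343,300))]))
```

```text
(no output)
```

View pics/c7.png

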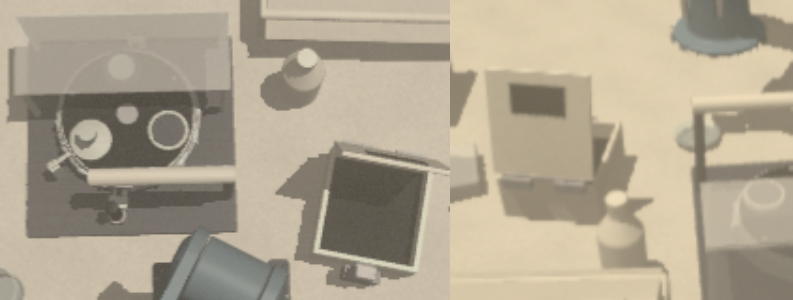

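Lid is open (scene crop: lid upright at (540,120); top crop: dark interior centred near (372,212)). The carrier is still at the pointer (90,140). Now over the carrier.

move_arm([
  {"xyz": [0.29, 0.24, 0.1], "angular": [-0.012, 0.009, 0], "gripper": 0.1},
  {"xyz": [0.29, 0.24, 0.1], "angular": [0, 0, 0], "gripper": 0.1},
  {"xyz": [0.29, 0.24, 0], "angular": [0, 0, 0], "gripper": 0.1},
  {"xyz": [0.29, 0.24, 0], "angular": [0, 0, 0], "gripper": 0.1},
  {"xyz": [0.29, 0.24, 0], "angular": [0, 0, 0], "gripper": 0.1},
  {"xyz": [0.28, 0.24, 0], "angular": [0, 0, 0], "gripper": 0.1},
  {"xyz": [0, 0, 0], "angular": [0, 0, 0], "gripper": 0.1},
])

```text
time_s: 12.22
eef_pos: [0.6337, 0.174, 0.2744]
tcp_rot: [1.0, 0.021, -0.001, 0.002]
force: [-0.7, -0.0, -0.8]
gripper_width: 0.0518
grip_force: 0.0
```

Run:
```python
from h import *
from scipy.spatial.transform import Rotation as R
o=monitor.get_obs();print(o["eef_pos"],R.from_quat(o["tcp_rot"]).as_matrix()[:,2])
P=lambda x,y:(150+(x+.5)/1.875-.5,90+(y+.5)/1.875-.5)
c=[onz("top",P(*p),.084) for p in((342,158),(428,172),(413,268),(320,252))];print(np.mean(c,0),c)
```

```text
[0.63365367 0.17401155 0.27443638] [-0.00216651 -0.00345842 -0.99999167]
[ 0.52215417 -0.28695323  0.084     ] [array([ 0.61062338, -0.23181766,  0.084     ]), array([ 0.59112298, -0.37240542,  0.084     ]), array([ 0.43277081, -0.34652406,  0.084     ]), array([ 0.45409951, -0.19706576,  0.084     ])]
```

move_arm([
  {"xyz": [-0.01, 0.065, -0.29], "angular": [0, 0, 0], "gripper": 0.1},
  {"xyz": [0, 0, -0.29], "angular": [0, 0, 0], "gripper": 0.1},
  {"xyz": [0, 0, -0.29], "angular": [0, 0, 0], "gripper": 0.1},
  {"xyz": [0, 0, 0], "angular": [0, 0, 0], "gripper": 0.1},
])

```text
time_s: 12.72
eef_pos: [0.6275, 0.1827, 0.1426]
tcp_rot: [1.0, 0.02, -0.004, 0.002]
force: [-0.5, 0.4, 0.6]
gripper_width: 0.052
grip_force: 0.0
```

Run:
```python
from h import *
a=cams.get_image("top");s=cams.get_image("scene")
e=monitor.get_obs()["eef_pos"];print(e)
for n in("top","scene"):print(proj(n,[[*e[:2],.128],[.632,.1837,.128]]))
f=lambda c:np.clip((c/255.)**0.6*255*1.1,0,255).astype('uint8')
cv2.imwrite("pics/c8.png",np.hstack([cv2.resize(f(a[120:200,160:240]),(400,400),interpolation=2),cv2.resize(f(s[160:240,270:350]),(400,400),interpolation=2)]))
```

```text
[0.63107557 0.18440732 0.14811907]
[[195.95485384 160.3975832 ]
 [196.20577525 160.10597351]]
[[312.68640503 204.72629913]
 [312.52055681 204.90426096]]
```

View pics/c8.png

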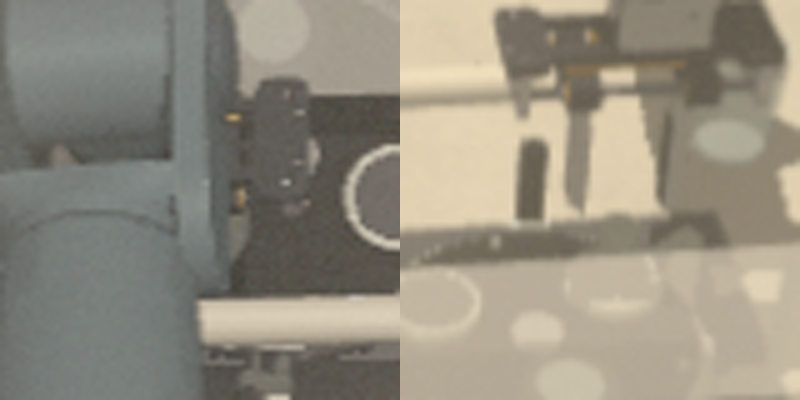

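Scene crop: finger tips at (577,195) and (663,170), with the carrier disc at (613,285) below, and the projections agree to 1 px. Going down and gripping.

move_arm([
  {"xyz": [0.005, 0, -0.17], "angular": [0, 0, 0], "gripper": 0.1},
  {"xyz": [0, 0, -0.165], "angular": [0, 0, 0], "gripper": 0.1},
  {"xyz": [0, 0, 0], "angular": [0, 0, 0], "gripper": 0.1},
  {"xyz": [0, 0, 0], "angular": [0, 0, 0], "gripper": -1},
  {"xyz": [0, 0, 0], "angular": [0, 0, 0], "gripper": -1},
  {"xyz": [0, 0, 0], "angular": [0, 0, 0], "gripper": -1},
], newtons=20)

```text
time_s: 13.58
eef_pos: [0.6319, 0.1868, 0.0977]
tcp_rot: [1.0, 0.023, 0.002, 0.002]
force: [-0.2, -1.8, 3.6]
gripper_width: 0.0273
grip_force: 20.0
```

Knob is held (27 mm). Lifting and carrying it to the box.

move_arm([
  {"xyz": [0, 0, 0.2], "angular": [0, 0, 0], "gripper": -1},
  {"xyz": [0, 0, 0.38], "angular": [0, 0, 0], "gripper": -1},
  {"xyz": [0, 0, 0.38], "angular": [0, 0, 0], "gripper": -1},
  {"xyz": [0, 0, 0.38], "angular": [0, 0, 0], "gripper": -1},
  {"xyz": [-0.15, -0.3, 0.05], "angular": [0, 0, 0], "gripper": -1},
  {"xyz": [-0.15, -0.35, 0], "angular": [0, 0, 0], "gripper": -1},
  {"xyz": [-0.15, -0.35, 0], "angular": [0, 0, 0], "gripper": -1},
  {"xyz": [-0.15, -0.35, 0], "angular": [0, 0, 0], "gripper": -1},
])

```text
time_s: 14.58
eef_pos: [0.5398, -0.0168, 0.3045]
tcp_rot: [1.0, 0.023, 0.0, 0.002]
force: [0.6, -0.6, -1.1]
gripper_width: 0.0274
grip_force: 20.0
```

move_arm([
  {"xyz": [-0.1, -0.35, 0], "angular": [0, 0, -0.02], "gripper": -1},
  {"xyz": [-0.05, -0.35, 0], "angular": [0, 0, -0.02], "gripper": -1},
  {"xyz": [0, -0.35, 0], "angular": [0, 0, -0.02], "gripper": -1},
  {"xyz": [0, -0.35, 0], "angular": [0, 0, 0], "gripper": -1},
  {"xyz": [0, -0.3, 0], "angular": [0, 0, 0], "gripper": -1},
  {"xyz": [0, 0, 0], "angular": [0, 0, 0], "gripper": -1},
])

```text
time_s: 15.32
eef_pos: [0.5178, -0.2729, 0.3039]
tcp_rot: [0.997, -0.073, -0.0, 0.002]
force: [-1.3, 0.3, -1.3]
gripper_width: 0.0274
grip_force: 20.0
```

move_arm([
  {"xyz": [0, -0.06, -0.34], "angular": [0, 0, 0], "gripper": -1},
  {"xyz": [0, 0, -0.34], "angular": [0, 0, 0], "gripper": -1},
  {"xyz": [0, 0, -0.34], "angular": [0, 0, 0], "gripper": -1},
  {"xyz": [0, 0, -0.3], "angular": [0, 0, 0], "gripper": -1},
  {"xyz": [0, 0, 0], "angular": [0, 0, 0], "gripper": -1},
])

```text
time_s: 15.95
eef_pos: [0.516, -0.2764, 0.1027]
tcp_rot: [0.997, -0.071, -0.003, -0.001]
force: [-0.0, 1.2, -2.0]
gripper_width: 0.0277
grip_force: 20.0
```

Run:
```python
from h import *
a=cams.get_image("top");s=cams.get_image("scene")
print(monitor.get_obs()["eef_pos"],monitor.get_obs()["force"])
f=lambda c:np.clip((c/255.)**0.6*255*1.1,0,255).astype('uint8')
cv2.imwrite("pics/c9.png",np.hstack([cv2.resize(f(a[150:250,300:400]),(400,400),interpolation=2),cv2.resize(f(s[130:230,130:230]),(400,400),interpolation=2)]))
```

```text
[ 0.51925816 -0.27933733  0.10806576] [-1.2973802  -0.57488351 -1.63312224]
```

View pics/c9.png

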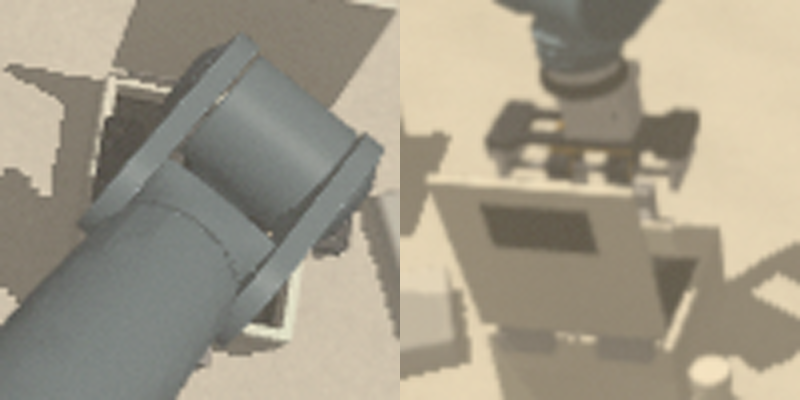

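The arm is over the box (top crop (240,200)), with the lid upright behind it. Lowering gently to the floor.

move_arm([
  {"xyz": [0, -0.03, -0.1], "angular": [0, 0, 0], "gripper": -1},
  {"xyz": [0, 0, -0.06], "angular": [0, 0, 0], "gripper": -1},
  {"xyz": [0, 0, -0.02], "angular": [0, 0, 0], "gripper": -1},
  {"xyz": [0, 0, 0], "angular": [0, 0, 0], "gripper": -1},
])

```text
time_s: 16.55
eef_pos: [0.5184, -0.284, 0.0794]
tcp_rot: [0.997, -0.071, 0.0, 0.002]
force: [0.2, -0.5, -1.1]
gripper_width: 0.0276
grip_force: 20.0
```

move_arm([
  {"xyz": [0, 0, -0.015], "angular": [0, 0, 0], "gripper": -1},
  {"xyz": [0, 0, 0], "angular": [0, 0, 0], "gripper": -1},
])

```text
time_s: 16.8
eef_pos: [0.5187, -0.2843, 0.0778]
tcp_rot: [0.997, -0.071, 0.001, 0.002]
force: [-0.6, -0.1, 0.0]
gripper_width: 0.0276
grip_force: 20.0
```

move_arm([
  {"xyz": [0, 0, -0.01], "angular": [0, 0, 0], "gripper": -1},
  {"xyz": [0, 0, 0], "angular": [0, 0, 0], "gripper": -1},
])

```text
time_s: 17.05
eef_pos: [0.5188, -0.2844, 0.0777]
tcp_rot: [0.997, -0.071, 0.0, 0.002]
force: [-4.2, 1.7, 8.6]
gripper_width: 0.0272
grip_force: 20.0
```

It is on the floor (8.6 N upward). Release and rise.

move_arm([
  {"xyz": [0, 0, 0.005], "angular": [0, 0, 0], "gripper": 0.1},
  {"xyz": [0, 0, 0], "angular": [0, 0, 0], "gripper": 0.1},
  {"xyz": [0, 0, 0], "angular": [0, 0, 0], "gripper": 0.1},
  {"xyz": [0, 0, 0.2], "angular": [0, 0, 0], "gripper": 0.1},
  {"xyz": [0, 0, 0.3], "angular": [0, 0, 0], "gripper": 0.1},
  {"xyz": [-0.1, 0, 0.35], "angular": [0, 0, 0], "gripper": 0.1},
  {"xyz": [-0.3, 0.2, 0.2], "angular": [0, 0, 0], "gripper": 0.1},
  {"xyz": [-0.1, 0.4, 0], "angular": [0, 0, 0], "gripper": 0.1},
])

```text
time_s: 18.05
eef_pos: [0.4434, -0.1952, 0.2372]
tcp_rot: [0.997, -0.073, 0.003, 0.003]
force: [1.0, 2.1, -0.2]
gripper_width: 0.0517
grip_force: 0.0
```

move_arm([
  {"xyz": [0, 0.4, 0], "angular": [0, 0, 0], "gripper": 0.1},
  {"xyz": [0, 0.4, 0], "angular": [0, 0, 0], "gripper": 0.1},
  {"xyz": [0, 0, 0], "angular": [0, 0, 0], "gripper": 0.1},
  {"xyz": [0, 0, 0], "angular": [0, 0, 0], "gripper": 0.1},
])

```text
time_s: 18.55
eef_pos: [0.4435, -0.0742, 0.2341]
tcp_rot: [0.997, -0.071, 0.0, 0.002]
force: [0.0, -1.0, 1.0]
gripper_width: 0.0517
grip_force: 0.0
```

Run:
```python
from h import *
a=cams.get_image("top");print(proj("top",[[.5188,-.2844,.06],[.527,-.286,.06]]))
f=lambda c:np.clip((c/255.)**0.6*255*1.1,0,255).astype('uint8')
cv2.imwrite("pics/c10.png",cv2.resize(f(a[150:250,300:400]),(500,500),interpolation=2))
g=cv2.cvtColor(a,cv2.COLOR_BGR2GRAY);print(g[185:222:2,330:372:2])
```

```text
[[347.99761642 205.10604609]
 [348.51243602 202.50810121]]
[[ 39  40  41  37  38  37  39  39  38  38  36  39  35  39  40  40  38  37
   37  38  40]
 [ 39  40  37  37  39  37  39  37  39  36  37  38  38  38  35  37  38  37
   40  39  38]
 [ 40  40  38  39  41  37  40  39  38  38  38  38  39  38  37  36  39  39
   40  38  39]
 [ 39  39  37  38  36  39  39  37  39  37  35  40  38  37  40  38  40  37
   40  38  41]
 [ 39  38  37  38  39  40  37  38  38  37  37  40  38  37  36  37  39  38
   39  39  40]
 [ 40  39  40  37  38  39  42 110 133 137 142  57  39  36  38  39  40  39
   38  39  41]
 [ 36  38  37  38  38  82 136 136 137 140 142 143 141  39  36  37  38  40
   39  40  38]
 [ 38  40  36  39  67 135 137 138 140 145 150 150 148 144  39  41  40  37
   42  40  35]
 [ 39  40  38  38 144 139 140 133  96 148 150 152 161 152  67  39  41  40
   40  41  34]
 [ 37  38  37  55 138  65  59  59 107 153 154 155 158 154 156  36  39  39
   40  43  35]
 [ 37  37  36  66 140  62  61  62  75 154 155 157 165 160 156  40  38  39
   40  40  34]
 [ 38  36  39  51 143  64  63  63  58  61 133 104 159 159 155  39  42  39
   39  40  33]
 [ 38  36  38  32 154 137  65  66  65 160 160 163 162 161 126  40  42  38
   41  43  37]
 [ 39  38  40  38  75 145 146 150 153 157 159 160 161 161  41  41  40  40
   40  33  36]
 [ 39  38  38  39  37  92 150 151 154 158 160 161 161  86  38  44  41  40
   41  37  37]
 [ 41  37  38  39  41  41  60 155 152 156 157 163  55  38  40  40  40  41
   40  35  38]
 [ 39  41  40  40  38  39  41  40  38  46  45  39  41  41  40  42  39  42
   41  37  54]
 [ 38  37  38  40  40  39  43  39  39  42  39  39  39  38  41  40  41  42
   42  39  53]
 [ 39  42  41  38  38  38  39  42  39  43  40  39  43  41  40  40  41  44
   41  37  60]]
```

The carrier's full disc (23 px wide, upright) is centred near (348,205), exactly where it was set down and within 1 cm of the box centre.

```bash
python3 -c "
from plant import hand_in
print(hand_in())"
```

```text
the job is handed in; nothing more can be done
None
```

The job is handed in at about 18.6 s on the robot's clock: four lever strokes brought the carrier to the pointer, the lid is open, and the carrier was set down held, then released, and stands upright on the box floor, about 1 cm from its centre.

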